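Seat the layered block under the toe of the camera stand

ROBOT

A 6-joint arm with a two-finger parallel gripper is mounted at the origin on a cart in front of the work surface, level with it; the furniture and walls round the work are solid. World frame = base frame: x ahead of the robot, y to its left, z up, the work surface at z = 0. Lengths are in m, angles in rad, forces in N, time in s.
With the tool pointing down it reaches from about 0.3 to 0.75 m from the base axis. Payload 8.5 kg.
Tool frame: the origin (TCP) lies at the very end of the fingers, on their centre line; the grasp point (between the pads) lies 19 mm behind it; z points along the fingers, y is the line along which they close (so a half turn about z gives the same grasp; the last joint's range is limited). The gripper opens to 88 mm and grips with 3 to 60 N. Pads are 18 mm wide; open, the fingers measure 123 mm over their backs; the gripper's body (75 mm by 187 mm) begins 45 mm behind the grasp point.
Start: joints at [-0.215, 0.381, 1.297, -0, 1.464, -0.215], TCP at [0.55, 0, 0.239] pointing down, gripper open.
Joint ranges: [-3.11, 3.11], [-0.89, 2.33], [0.22, 2.48], [-1.42, 4.56], [0.17, 2.85], [-2.88, 2.88]. Speed limits (rad/s): [2.39, 2.39, 3.14, 3.14, 3.14, 3.14].

INTERFACE

Orientations are given as a 3x3 rotation matrix whose columns are the frame's x, y, z axes.
In Python, from cell import r gives the robot as it stands.
- The arm moves only by the shell command python3 -m creep 'ROWS'. ROWS is JSON, a list of rows, each an object of numbers: "tx", "ty", "tz": the shift along the world's x, y, z in mm; "rx", "ry", "rz": the turn, a rotation vector about the world's x, y, z in degrees; "hand": the finger opening in mm, from 0 to 88.1. A call has 1 to 8 rows; each row shifts and turns the commanded pose from where the row before left it; what a row does not reach is not made up. A row lasts 1/12 s, in which the tool goes at most 41.7 mm and 7.16 degrees, less where a joint would pass 70% of its speed; a pose out of reach is approached as far as the arm can. A call with a gripper value outside its range is refused whole. The fingers move at their own pace and stop on an object; the grip force is fixed at half the most. Time passes only in rows, so rows that do not move let the fingers close. It gives the time, the measured TCP pose, the force, the opening and the grip force at its end, in the units of the state.
- r.sense(): the state, without advancing time (a new reading comes with each control period).
- r.read_camera(name): name is "scene" or "side" or "wrist"; returns the picture (384x512x3 uint8, blue, green, red); there is no depth.
- r.get_calibration(name): a dict with "intrinsics" (3x3 intrinsics, pixels), "T" (4x4, takes a point from camera to world coordinates). Camera axes: x right, y down, z forward; pixel columns grow to the right and rows downward; lengths in m; the calibration is good to about 2 mm. A picture is of the moment at which its call begins: read the wrist's pose just before it. get_calibration takes no time and is no camera call; for the wrist camera it gives the pose at the moment of the call.
- r.finish_job(): hands the job in; it is judged then, once.
The state is a dict: "time_s": time; "q": joint angles; "qvel": joint speeds; "joint_torque": joint torques, N m; "eef_pos": TCP position; "tool_rot": TCP orientation; "force": force on the tool from outside, world axes, zero at the start; "moment": the same for the moment, N m; "grip_width": opening from 0.0 (shut) to 1.0 (fully open); "grip_force": force on a finger pad.
Only numpy, scipy, OpenCV 4.12 (cv2) and the standard library are available. Lean on these libraries where they do the work, as an engineer would, in place of code of your own. Each camera call takes 0.05 s, during which the arm holds its last target. There are 200 camera calls.

TASK

Put the layered wooden block into the camera stand's holder so that it can be photographed: set it on the grey base plate, dark layer still on top, and slide it lengthways in under the yellow overhanging toe until it is fully home, square against the back stop; then let go. Do not bump the camera that hangs above the holder, and leave the red rock, the hand lens and the brush where they lie.

Things in the scene. Friction and masses are not known exactly. Their poses are not given: they have to be found in the camera images.
- layered_block: wooden model block of layered strata, a plain cuboid 95 (its x) x 55 (its y) x 45 (z) mm, about 0.15 kg, dark brown layer on top; origin at the centre of its underside; both ends fit the holder alike. It lies loose on the worktop, to the right of the camera stand.
- camera_stand: fixed stand; origin on the worktop under the middle of the seated block's place; +x runs level into the holder (away from the robot, turned by the stand's yaw), y left, z up. Grey base plate 6 mm thick, x -100 to +125 mm, y -62 to +62 mm. A steel column (22 mm diameter, 263 mm high) stands at x = 95 mm, behind the holder. The holder is open only towards -x.
- toe (a point): middle of the front lower edge of the yellow toe (x = 12.5 mm in the stand's frame, 50 mm above the base plate); axes as the stand's. The toe roofs the holder from here to behind the back stop; it is 12 mm thick and 87 mm wide
- mouth (a point): on the base plate, midway between the front ends of the two aluminium cheeks (x = 7.5 mm in the stand's frame); axes as the stand's. The cheeks have rounded front edges, are 12 mm thick and 50 mm high; their inner faces are 63 mm apart (y = +-31.5 mm) for the 55 mm block
- seat (a point): on the base plate's top (6 mm above the worktop), where the centre of the block's underside lies when fully home; axes as the stand's. The dark back stop's face is 47.5 mm ahead (+x). The block's outer part (x -47.5 to +7.5 mm) stays in front of the cheeks, its sides free to be held
- camera: white camera head with black ring light, fixed to the stand above the holder; origin and axes as the stand's. Upright cylinder about x = 5.5, y = 0 mm, radius 28 mm, 126 to 254 mm above the worktop, on an arm from the column. A gripper held upright on the block's outer end would strike it: lean the tool, its upper end towards the stand's -x
- red_rock: bystander: rough red rock, 82 x 98 x 65 mm, origin at the centre of its underside
- folding_lens: bystander: brass hand lens lying open, 27 x 70 x 10 mm, origin at the centre of its underside
- flat_brush: bystander: flat dusting brush with wooden handle, 36 x 175 x 11 mm, origin at the centre of its underside
Mind the look-alikes: they are no part of the job. What is shaped like the layered_block but turquoise is not meant.

How it is judged:
At the end, for the whole second after the job is handed in: The block rests level on the base plate (tilt under 0.06 rad, height within 3 mm), dark layer up, lengthways in the holder under the toe: within 5 mm of the fully home position along the holder and 7 mm across it, turned less than 0.1 rad from square, at rest and let go (x of layered_block in the frame of seat between -0.005 and 0.005 m and y of layered_block in the frame of seat between -0.007 and 0.007 m and z of layered_block in the frame of seat between -0.003 and 0.003 m and angle between the x axis of layered_block and the x axis of camera_stand, either way round below 0.1 rad and angle between layered_block's own z axis and vertical below 0.06 rad and linear speed of layered_block below 0.01 m/s); the robot touches nothing.
It fails at once if the camera is bumped (over 3 N) (contact force between camera and anything else above 3 N).
It fails at once if the red rock is moved over 3 cm (distance of red_rock from where it was at the start of the episode above 0.03 m).
It fails at once if the hand lens is moved over 3 cm (distance of folding_lens from where it was at the start of the episode above 0.03 m).
It fails at once if the brush is moved over 3 cm (distance of flat_brush from where it was at the start of the episode above 0.03 m).
It also fails if it takes over 38 s, if anything falls off the work surface, if the arm or the gripper's body presses on something with over 40 N, if the wrist force passes 120 N, or if a joint passes its speed limit or range.

## Working session

There is one attempt and no reset: what is moved stays moved. The work goes in short steps, Python scripts to look and compute and a shell command to move; the robot and the scene stay as the last step left them, time stands still between calls to the robot, and variables do not carry over. Pictures are saved under pics/ and viewed, at most 10 in all, crops included, and the job is handed in when it is done.

```bash
mkdir -p pics; cat > h.py <<'E'
import numpy as np, cv2
from cell import r
def K(n):
    c=r.get_calibration(n); return np.array(c["intrinsics"]),np.array(c["T"])
def ray(n,uv,z,c=None):
    k,T=c or K(n); d=T[:3,:3]@np.linalg.solve(k,[uv[0],uv[1],1.]); o=T[:3,3]
    return o+d*(z-o[2])/d[2]
def proj(n,P,c=None):
    k,T=c or K(n); p=k@(T[:3,:3].T@(np.asarray(P)-T[:3,3])); return p[:2]/p[2]
E
python3 - <<'E'
from h import *
for n in("scene","side"):
    cv2.imwrite(f"pics/{n}0.png",r.read_camera(n)); k,T=K(n); print(n,k[0,0],T[:3].round(3).tolist())
E
ls
```

```text
scene 379.05641874790047 [[-0.616, -0.549, 0.565, -0.181], [-0.788, 0.425, -0.446, 0.593], [0.004, -0.72, -0.694, 0.967]]
side 432.25574150352577 [[-0.938, -0.209, 0.275, 0.175], [-0.345, 0.555, -0.757, 1.016], [0.006, -0.805, -0.593, 0.84]]
h.py
pics
```

View pics/scene0.png

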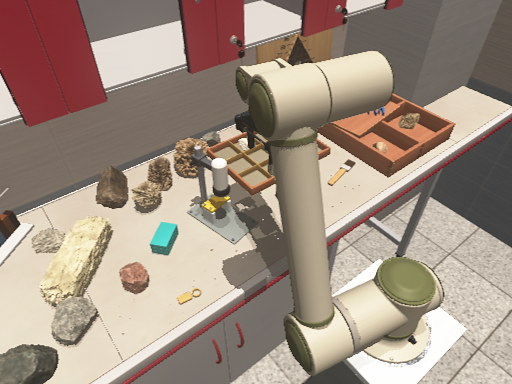

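View pics/side0.png

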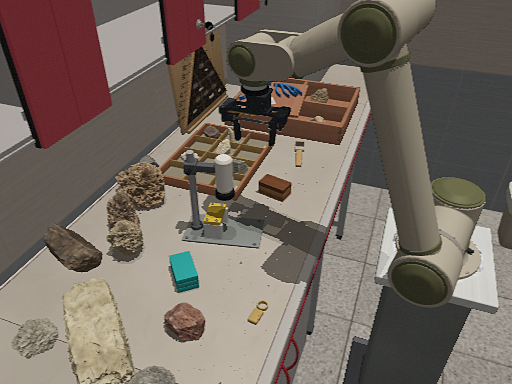

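The side view shows the block at about (275,187), with the stand's plate around (222,235). The turquoise decoy, rock and lens are at the near left, and the brush is at (299,152). I'll enlarge this area.

```bash
python3 - <<'E'
from h import *
a=cv2.imread("pics/side0.png")[140:260,170:330]; b=cv2.imread("pics/scene0.png")[140:260,170:270]; w=r.read_camera("wrist")
cv2.imwrite("pics/wrist0.png",w)
c=np.vstack([cv2.resize(a,None,fx=5,fy=5,interpolation=cv2.INTER_CUBIC)])
cv2.imwrite("pics/crop1.png",c)
s=r.sense(); print(s["eef_pos"],s["tool_rot"]); k,T=K("wrist"); print(k[0],T[:3].round(3))
E
```

```text
[5.49782374e-01 2.72466141e-05 2.38299333e-01] [[ 8.66039637e-06  9.99999431e-01 -1.06685143e-03]
 [ 9.99999979e-01 -8.44191166e-06  2.04798278e-04]
 [ 2.04789155e-04 -1.06685318e-03 -9.99999410e-01]]
[339.74803383   0.         257.89650769] [[ 1.     0.001 -0.     0.55 ]
 [ 0.001 -0.953 -0.302  0.078]
 [-0.001  0.302 -0.953  0.384]]
```

View pics/crop1.png

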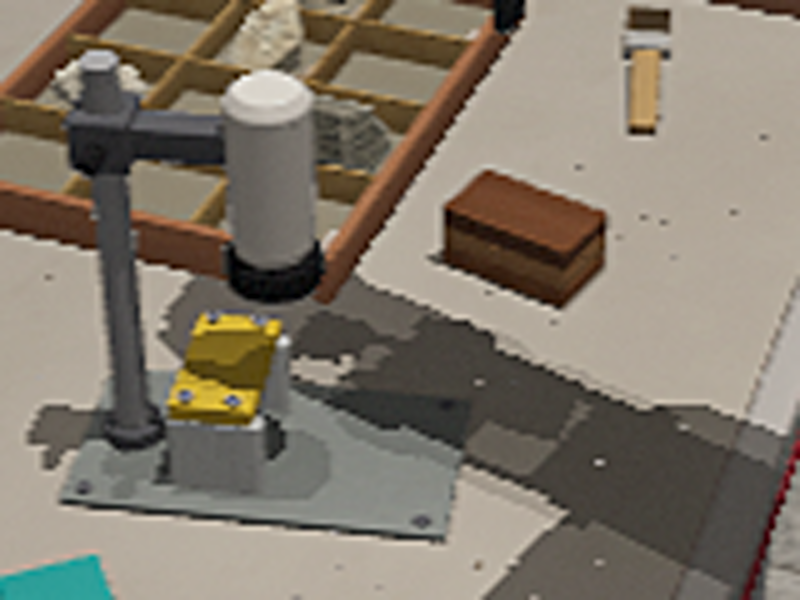

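View pics/wrist0.png

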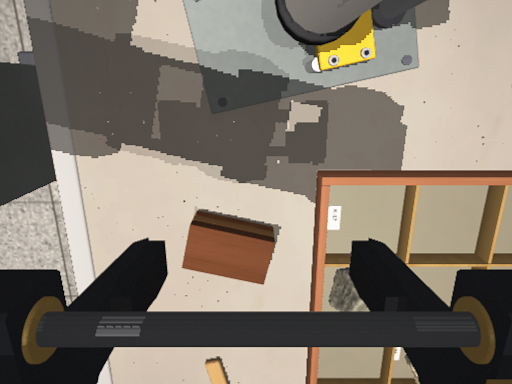

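The wrist view shows the block's top face with corners near (193,221), (275,240), (264,283) and (182,266). The plate's right edge runs from (212,112) to (418,67). The side crop gives the plate's two front corners and the back left one.

```bash
python3 - <<'E'
from h import *
w=cv2.imread("pics/wrist0.png"); hsv=cv2.cvtColor(w,cv2.COLOR_BGR2HSV)
m=((hsv[...,0]<14)&(hsv[...,1]>110)&(hsv[...,2]>75)).astype(np.uint8); m[:, 300:]=0; m[:200]=0; m[300:]=0; m[:,:170]=0
cs,_=cv2.findContours(cv2.morphologyEx(m,cv2.MORPH_OPEN,np.ones((3,3))),0,1); c=max(cs,key=cv2.contourArea)
b=cv2.boxPoints(cv2.minAreaRect(c)); print("box",b.round(1).tolist(),cv2.contourArea(c))
P=np.array([ray("wrist",p,.045) for p in b]); 
print(P.round(4).tolist()); print("cen",P.mean(0), [np.linalg.norm(P[i]-P[i-1]).round(4) for i in range(4)])
for i in range(2): d=P[i+1]-P[i]; print("ang",np.degrees(np.arctan2(d[1],d[0])))
A=ray("wrist",(212,112),.006);B=ray("wrist",(418,67),.006)
C=ray("side",(182,239.4),.006);D=ray("side",(259,247.6),.006);E=ray("side",(264,220.4),.006)
for n,p in zip(["front-right w","back-right w","back-left s","front-left s","front-right s"],(A,B,C,D,E)): print(n,p.round(4))
for p,q in((A,B),(D,C)): d=q-p; print(np.linalg.norm(d),np.degrees(np.arctan2(d[1],d[0])))
# yellow toe top in wrist
E
```

```text
box [[181.3000030517578, 267.20001220703125], [190.1999969482422, 223.89999389648438], [274.0, 241.1999969482422], [265.1000061035156, 284.5]] 3587.0
[[0.4644, -0.1161, 0.045], [0.4775, -0.0636, 0.045], [0.568, -0.0838, 0.045], [0.5586, -0.1381, 0.045]]
cen [ 0.51710812 -0.10039367  0.045     ] [np.float64(0.0968), np.float64(0.0541), np.float64(0.0927), np.float64(0.0551)]
ang 75.95149603081214
ang -12.636374254024632
front-right w [0.5005 0.0511 0.006 ]
back-right w [0.7172 0.097  0.006 ]
back-left s [0.6879 0.22   0.006 ]
front-left s [0.4698 0.1745 0.006 ]
front-right s [0.4963 0.0566 0.006 ]
0.22148992524245936 11.955866263872458
0.222754697683796 11.76443884247216
```

```bash
python3 -m creep '[{"tx":-13,"ty":-10,"rz":7},{"tx":-13,"ty":-10,"rz":7},{"tx":-13,"ty":-10,"rz":7},{"tx":-13,"ty":-10,"rz":7},{"tx":-13,"ty":-10,"rz":7},{"tx":-13,"ty":-10,"rz":7},{"tx":-13,"ty":-10,"rz":7},{"tx":-13,"ty":-10,"rz":7}]'
python3 -m creep '[{"rz":7},{"rz":7},{"rz":6.7},{"rx":-1.53,"ry":-6.49,"tz":-15},{"rx":-1.53,"ry":-6.49,"tz":-15},{"rx":-1.53,"ry":-6.49,"tz":-15}]'
python3 - <<'E'
from h import *
s=r.sense(); print(s["eef_pos"],s["tool_rot"],s["q"],s["time_s"]); cv2.imwrite("pics/wrist1.png",r.read_camera("wrist"))
E
```

```text
[5.49782374e-01 2.72466141e-05 2.38299333e-01] [[ 8.66039637e-06  9.99999431e-01 -1.06685143e-03]
 [ 9.99999979e-01 -8.44191166e-06  2.04798278e-04]
 [ 2.04789155e-04 -1.06685318e-03 -9.99999410e-01]] [-2.15319781e-01  3.81035314e-01  1.29803760e+00 -2.80351071e-05
  1.46360571e+00 -2.15308216e-01] 0.15invalid input at $[0]: expected keys tx, ty, tz, rx, ry, rz, hand
invalid input at $[0]: expected keys tx, ty, tz, rx, ry, rz, hand
```

View pics/wrist1.png

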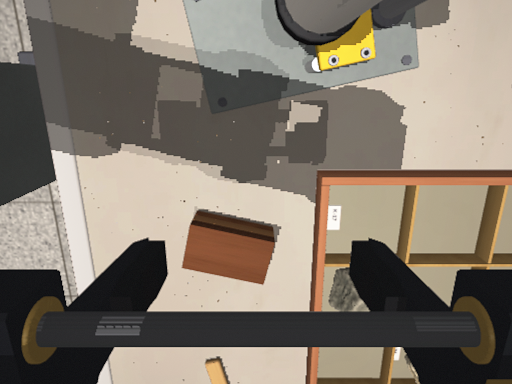

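The move was refused because every row needs all seven keys, so the picture is unchanged. I'll retype the rows in full.

```bash
python3 -m creep '[{"tx":-13,"ty":-10,"tz":0,"rx":0,"ry":0,"rz":7,"hand":88},{"tx":-13,"ty":-10,"tz":0,"rx":0,"ry":0,"rz":7,"hand":88},{"tx":-13,"ty":-10,"tz":0,"rx":0,"ry":0,"rz":7,"hand":88},{"tx":-13,"ty":-10,"tz":0,"rx":0,"ry":0,"rz":7,"hand":88},{"tx":-13,"ty":-10,"tz":0,"rx":0,"ry":0,"rz":7,"hand":88},{"tx":-13,"ty":-10,"tz":0,"rx":0,"ry":0,"rz":7,"hand":88},{"tx":-13,"ty":-10,"tz":0,"rx":0,"ry":0,"rz":7,"hand":88},{"tx":-13,"ty":-10,"tz":0,"rx":0,"ry":0,"rz":7,"hand":88}]'
python3 -m creep '[{"tx":0,"ty":0,"tz":0,"rx":0,"ry":0,"rz":7,"hand":88},{"tx":0,"ty":0,"tz":0,"rx":0,"ry":0,"rz":7,"hand":88},{"tx":0,"ty":0,"tz":0,"rx":0,"ry":0,"rz":6.7,"hand":88},{"tx":0,"ty":0,"tz":-15,"rx":-1.53,"ry":-6.49,"rz":0,"hand":88},{"tx":0,"ty":0,"tz":-15,"rx":-1.53,"ry":-6.49,"rz":0,"hand":88},{"tx":0,"ty":0,"tz":-15,"rx":-1.53,"ry":-6.49,"rz":0,"hand":88},{"tx":0,"ty":0,"tz":0,"rx":0,"ry":0,"rz":0,"hand":88}]'
python3 - <<'E'
from h import *
s=r.sense(); print(s["eef_pos"],s["tool_rot"],s["q"],s["time_s"]); cv2.imwrite("pics/wrist2.png",r.read_camera("wrist"))
E
```

```text
time_s: 0.87
eef_pos: [0.4452, -0.0803, 0.2387]
tool_rot: [[-0.832, 0.554, -0.0], [0.554, 0.832, 0.0], [0.0, -0.0, -1.0]]
force: [-0.0, -0.3, 0.1]
grip_width: 1.002
grip_force: 0.0
time_s: 1.45
eef_pos: [0.4419, -0.0779, 0.1911]
tool_rot: [[-0.918, 0.23, 0.322], [0.218, 0.973, -0.074], [-0.331, 0.002, -0.944]]
force: [-0.5, 0.8, -1.2]
grip_width: 0.994
grip_force: 0.0
[ 0.44193473 -0.07792894  0.19105766] [[-0.9182079   0.23010771  0.32240454]
 [ 0.21790406  0.97316239 -0.07397829]
 [-0.33077494  0.00232581 -0.9437068 ]] [-0.48969534  0.1259527   1.86054198  0.11705838  0.83225179 -1.89266814] 1.45
```

View pics/wrist2.png

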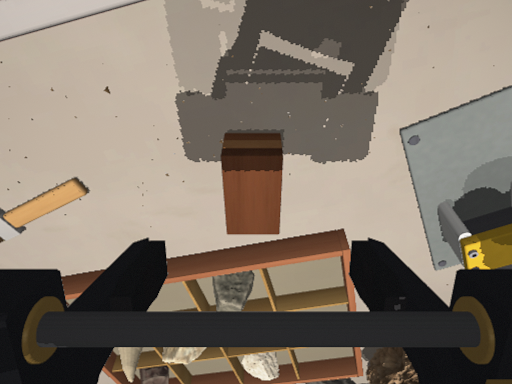

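The block stands upright in the wrist view, with its top face from about (222,150)-(283,150) to (227,234)-(279,234). I'll check this against the known block size.

```bash
python3 - <<'E'
from h import *
c=K("wrist")
for v in(149.5,170): 
  P=np.array([ray("wrist",p,.045,c) for p in((221.5,v),(283.5,v),(279.5,234),(227,234))])
  print(v,P.round(4).tolist(),[np.linalg.norm(P[i]-P[i-1]).round(4) for i in range(4)],P.mean(0)); d=(P[2]+P[3]-P[0]-P[1]);print(np.degrees(np.arctan2(d[1],d[0])))
# stand points: plate edge: front-right corner and back-right corner
for n,p in(("fr",(402,129)),("br",(436,269))): print(n,ray("wrist",p,.006,c))
E
```

```text
149.5 [[0.4609, -0.1156, 0.045], [0.4733, -0.063, 0.045], [0.5715, -0.0858, 0.045], [0.5587, -0.1394, 0.045]] [np.float64(0.1007), np.float64(0.054), np.float64(0.1008), np.float64(0.055)] [ 0.51608631 -0.10095234  0.045     ]
-13.361441834477027
170 [[0.4811, -0.1218, 0.045], [0.4941, -0.067, 0.045], [0.5715, -0.0858, 0.045], [0.5587, -0.1394, 0.045]] [np.float64(0.0796), np.float64(0.0563), np.float64(0.0796), np.float64(0.055)] [ 0.52636709 -0.10347895  0.045     ]
-13.242772234389037
fr [0.49962179 0.05042669 0.006     ]
br [0.7180365  0.09767343 0.006     ]
```

```bash
python3 -m creep '[{"tx":0,"ty":0,"tz":-33,"rx":-1.53,"ry":-6.49,"rz":0,"hand":88},{"tx":0,"ty":0,"tz":-33,"rx":-1.53,"ry":-6.49,"rz":0,"hand":88},{"tx":0,"ty":0,"tz":-33,"rx":-1.53,"ry":-6.49,"rz":0,"hand":88},{"tx":0,"ty":0,"tz":0,"rx":0,"ry":0,"rz":0,"hand":88},{"tx":0,"ty":0,"tz":0,"rx":0,"ry":0,"rz":0,"hand":88},{"tx":0,"ty":0,"tz":0,"rx":0,"ry":0,"rz":0,"hand":88}]'
```

```text
time_s: 2.0
eef_pos: [0.4568, -0.0706, 0.1412]
tool_rot: [[-0.833, 0.191, 0.519], [0.183, 0.981, -0.069], [-0.522, 0.038, -0.852]]
force: [-0.4, 0.6, -0.3]
grip_width: 0.996
grip_force: 0.0
```

```bash
python3 -c "
from h import *
s=r.sense();print(np.round(s['q'],3),np.round(s['qvel'],3))"
```

```text
[-0.525  0.196  2.064  0.52   0.415 -2.321] [ 0.002 -0.013  0.014  0.021 -0.023 -0.024]
```

Full 40° lean runs into the wrist singularity (q5 is already small), and 30° still clears the camera. I'll compute the correction to a 30° lean.

```bash
cat >> h.py <<'E'
from scipy.spatial.transform import Rotation as Ro
def Rt(yaw,lean):
    a,l=np.radians([yaw,lean]); u=np.array([np.cos(a),np.sin(a),0]); Z=np.array([0,0,1.])
    z=np.sin(l)*u-np.cos(l)*Z; y=np.cross(Z,u); return np.c_[np.cross(y,z),y,z]
def delta(yaw,lean,grasp):
    s=r.sense(); R=Rt(yaw,lean); t=np.array(grasp)+.019*R[:,2]; v=(Ro.from_matrix(R)*Ro.from_matrix(np.array(s["tool_rot"])).inv()).as_rotvec(degrees=True)
    print("tcp",t.round(4),"d mm",(1e3*(t-s["eef_pos"])).round(1),"rot",v.round(2),"t",s["time_s"],"q",np.round(s["q"],2))
E
python3 - <<'E'
from h import *
u=Rt(-13.3,90)[:,2]; g=np.array([.517,-.1005,.029])-.028*u; g[2]=.029
R=Rt(-13.3,30)
delta(-13.3,30,g-.08*R[:,2]); delta(-13.3,30,g)
E
```

```text
tcp [ 0.4601 -0.087   0.0818] d mm [  3.3 -16.4 -59.4] rot [-1.79  1.91 -2.23] t 2.0 q [-0.52  0.2   2.06  0.52  0.42 -2.32]
tcp [ 0.499  -0.0962  0.0125] d mm [  42.2  -25.6 -128.6] rot [-1.79  1.91 -2.23] t 2.0 q [-0.52  0.2   2.06  0.52  0.42 -2.32]
```

```bash
python3 -m creep '[{"tx":1,"ty":-4,"tz":-15,"rx":-0.45,"ry":0.5,"rz":-0.55,"hand":88},{"tx":1,"ty":-4,"tz":-15,"rx":-0.45,"ry":0.5,"rz":-0.55,"hand":88},{"tx":1,"ty":-4,"tz":-15,"rx":-0.45,"ry":0.5,"rz":-0.55,"hand":88},{"tx":0,"ty":-4,"tz":-14,"rx":-0.45,"ry":0.4,"rz":-0.55,"hand":88},{"tx":0,"ty":0,"tz":0,"rx":0,"ry":0,"rz":0,"hand":88},{"tx":0,"ty":0,"tz":0,"rx":0,"ry":0,"rz":0,"hand":88}]'
python3 - <<'E'
from h import *
u=Rt(-13.3,90)[:,2]; g=np.array([.517,-.1005,.029])-.028*u; g[2]=.029
delta(-13.3,30,g)
E
```

```text
time_s: 2.5
eef_pos: [0.4592, -0.086, 0.0814]
tool_rot: [[-0.843, 0.229, 0.487], [0.199, 0.973, -0.114], [-0.5, 0.001, -0.866]]
force: [0.7, 0.2, -0.0]
grip_width: 0.998
grip_force: 0.0
tcp [ 0.499  -0.0962  0.0125] d mm [ 39.8 -10.3 -68.9] rot [-0.07  0.03 -0.04] t 2.5 q [-0.52  0.34  2.12  0.7   0.22 -2.51]
```

```bash
python3 -m creep '[{"tx":10,"ty":-2.5,"tz":-17,"rx":0,"ry":0,"rz":0,"hand":88},{"tx":10,"ty":-2.5,"tz":-17,"rx":0,"ry":0,"rz":0,"hand":88},{"tx":10,"ty":-2.5,"tz":-17,"rx":0,"ry":0,"rz":0,"hand":88},{"tx":0,"ty":0,"tz":0,"rx":0,"ry":0,"rz":0,"hand":88},{"tx":0,"ty":0,"tz":0,"rx":0,"ry":0,"rz":0,"hand":88}]'
python3 - <<'E'
from h import *
u=Rt(-13.3,90)[:,2]; g=np.array([.517,-.1005,.029])-.028*u; g[2]=.029
delta(-13.3,30,g)
E
```

```text
time_s: 2.92
eef_pos: [0.49, -0.0989, 0.0384]
tool_rot: [[-0.846, 0.221, 0.485], [0.198, 0.975, -0.098], [-0.494, 0.013, -0.869]]
force: [-0.8, 0.6, 0.4]
grip_width: 1.001
grip_force: 0.0
tcp [ 0.499  -0.0962  0.0125] d mm [  9.    2.7 -25.9] rot [-0.8  -0.19 -0.54] t 2.9167 q [-0.52  0.48  2.07  1.06  0.18 -2.88]
```

Here q5 and q6 are at their limits, so I'll reduce the lean to 24° and grasp 33 mm behind the block's centre. Body-to-camera clearance stays about 10 mm.

```bash
python3 -m creep '[{"tx":0,"ty":0,"tz":0,"rx":0.55,"ry":3,"rz":-0.25,"hand":88},{"tx":0,"ty":0,"tz":0,"rx":0.5,"ry":3,"rz":-0.25,"hand":88},{"tx":0,"ty":0,"tz":0,"rx":0,"ry":0,"rz":0,"hand":88},{"tx":0,"ty":0,"tz":0,"rx":0,"ry":0,"rz":0,"hand":88}]'
python3 - <<'E'
from h import *
u=Rt(-13.3,90)[:,2]; g=np.array([.517,-.1005,.029])-.033*u; g[2]=.029
delta(-13.3,24,g)
E
```

```text
time_s: 3.25
eef_pos: [0.491, -0.0961, 0.039]
tool_rot: [[-0.867, 0.219, 0.448], [0.204, 0.976, -0.083], [-0.456, 0.019, -0.89]]
force: [-0.3, 0.4, 0.7]
grip_width: 0.995
grip_force: 0.0
tcp [ 0.4924 -0.0947  0.0116] d mm [  1.4   1.5 -27.4] rot [-0.37  3.28 -0.61] t 3.25 q [-0.51  0.48  2.04  0.71  0.22 -2.52]
```

```bash
python3 -m creep '[{"tx":0,"ty":0,"tz":0,"rx":-0.1,"ry":1.1,"rz":-0.2,"hand":88},{"tx":0,"ty":0,"tz":0,"rx":-0.1,"ry":1.1,"rz":-0.2,"hand":88},{"tx":0,"ty":0,"tz":0,"rx":-0.1,"ry":1.1,"rz":-0.2,"hand":88},{"tx":0.5,"ty":0.5,"tz":-9,"rx":0,"ry":0,"rz":0,"hand":88},{"tx":0.5,"ty":0.5,"tz":-9,"rx":0,"ry":0,"rz":0,"hand":88},{"tx":0.5,"ty":0.5,"tz":-9,"rx":0,"ry":0,"rz":0,"hand":88},{"tx":0,"ty":0,"tz":0,"rx":0,"ry":0,"rz":0,"hand":88},{"tx":0,"ty":0,"tz":0,"rx":0,"ry":0,"rz":0,"hand":88}]'
python3 - <<'E'
from h import *
u=Rt(-13.3,90)[:,2]; g=np.array([.517,-.1005,.029])-.033*u; g[2]=.029
delta(-13.3,24,g)
E
```

```text
time_s: 3.92
eef_pos: [0.492, -0.0946, 0.0109]
tool_rot: [[-0.89, 0.232, 0.393], [0.213, 0.973, -0.091], [-0.403, 0.002, -0.915]]
force: [0.4, 0.8, -0.3]
grip_width: 0.996
grip_force: 0.0
tcp [ 0.4924 -0.0947  0.0116] d mm [ 0.4 -0.1  0.7] rot [-0.18 -0.17  0.09] t 3.9167 q [-0.48  0.54  2.02  0.53  0.2  -2.31]
```

```bash
python3 -m creep '[{"tx":0,"ty":0,"tz":0,"rx":0,"ry":0,"rz":0,"hand":40},{"tx":0,"ty":0,"tz":0,"rx":0,"ry":0,"rz":0,"hand":40},{"tx":0,"ty":0,"tz":0,"rx":0,"ry":0,"rz":0,"hand":40},{"tx":0,"ty":0,"tz":0,"rx":0,"ry":0,"rz":0,"hand":40},{"tx":0,"ty":0,"tz":0,"rx":0,"ry":0,"rz":0,"hand":40},{"tx":0,"ty":0,"tz":0,"rx":0,"ry":0,"rz":0,"hand":40},{"tx":0,"ty":0,"tz":0,"rx":0,"ry":0,"rz":0,"hand":40}]'
python3 -m creep '[{"tx":0,"ty":0,"tz":8,"rx":0,"ry":0,"rz":0,"hand":40},{"tx":0,"ty":0,"tz":12,"rx":0,"ry":0,"rz":0,"hand":40},{"tx":0,"ty":0,"tz":12,"rx":0,"ry":0,"rz":0,"hand":40},{"tx":0,"ty":0,"tz":8,"rx":0,"ry":0,"rz":0,"hand":40},{"tx":0,"ty":0,"tz":0,"rx":0,"ry":0,"rz":0,"hand":40},{"tx":0,"ty":0,"tz":0,"rx":0,"ry":0,"rz":0,"hand":40}]'
python3 - <<'E'
from h import *
ex=Rt(12,90)[:,2]; O=np.array([.583,.132,0])
# block centre 60 mm before seat, grasp 33 behind that, 8 mm above seat height
g=O+ex*(-.140-.033); g[2]=.029+.006+.025
delta(12,24,g)
g=O+ex*(-.065-.033); g[2]=.029+.006+.008
delta(12,24,g)
E
```

```text
time_s: 4.5
eef_pos: [0.4924, -0.0949, 0.0109]
tool_rot: [[-0.89, 0.232, 0.393], [0.213, 0.973, -0.092], [-0.404, 0.002, -0.915]]
force: [-0.7, 0.6, 4.0]
grip_width: 0.621
grip_force: 30.0
time_s: 5.0
eef_pos: [0.4923, -0.0949, 0.0507]
tool_rot: [[-0.89, 0.232, 0.393], [0.213, 0.973, -0.092], [-0.404, 0.002, -0.915]]
force: [0.5, -0.0, -1.5]
grip_width: 0.62
grip_force: 30.0
tcp [0.4213 0.0976 0.0426] d mm [-70.9 192.5  -8. ] rot [-0.12 -0.18 25.43] t 5.0 q [-0.48  0.45  1.99  0.33  0.32 -2.1 ]
tcp [0.4947 0.1132 0.0256] d mm [  2.4 208.1 -25. ] rot [-0.12 -0.18 25.43] t 5.0 q [-0.48  0.45  1.99  0.33  0.32 -2.1 ]
```

```bash
python3 -m creep '[{"tx":4,"ty":26,"tz":0,"rx":0,"ry":0,"rz":3.2,"hand":40},{"tx":3,"ty":26,"tz":0,"rx":0,"ry":0,"rz":3.2,"hand":40},{"tx":1,"ty":26,"tz":0,"rx":0,"ry":0,"rz":3.2,"hand":40},{"tx":0,"ty":26,"tz":0,"rx":0,"ry":0,"rz":3.2,"hand":40},{"tx":-2,"ty":26,"tz":0,"rx":0,"ry":0,"rz":3.2,"hand":40},{"tx":-4,"ty":26,"tz":0,"rx":0,"ry":0,"rz":3.2,"hand":40},{"tx":-5,"ty":26,"tz":0,"rx":0,"ry":0,"rz":3.2,"hand":40},{"tx":-5,"ty":24,"tz":0,"rx":0,"ry":0,"rz":3.0,"hand":40}]'
python3 -m creep '[{"tx":0,"ty":0,"tz":0,"rx":0,"ry":0,"rz":0,"hand":40},{"tx":0,"ty":0,"tz":0,"rx":0,"ry":0,"rz":0,"hand":40},{"tx":0,"ty":0,"tz":0,"rx":0,"ry":0,"rz":0,"hand":40}]'
python3 - <<'E'
from h import *
ex=Rt(12,90)[:,2]; O=np.array([.583,.132,0])
g=O+ex*(-.070-.033); g[2]=.029+.006+.010
delta(12,24,g)
for n in("side","wrist","scene"): cv2.imwrite(f"pics/{n}3.png",r.read_camera(n))
a=cv2.imread("pics/side3.png")[150:270,160:300]; w=cv2.imread("pics/wrist3.png")
cv2.imwrite("pics/c3.png",np.hstack([cv2.resize(a,(448,384),interpolation=cv2.INTER_CUBIC),w[:,80:432]]))
E
```

```text
time_s: 5.67
eef_pos: [0.4835, 0.1124, 0.0497]
tool_rot: [[-0.895, -0.21, 0.393], [-0.191, 0.978, 0.087], [-0.402, 0.003, -0.916]]
force: [0.3, -0.1, -1.1]
grip_width: 0.619
grip_force: 30.0
time_s: 5.92
eef_pos: [0.4844, 0.1107, 0.0502]
tool_rot: [[-0.896, -0.206, 0.394], [-0.188, 0.978, 0.085], [-0.403, 0.002, -0.915]]
force: [0.6, 0.0, -1.8]
grip_width: 0.62
grip_force: 30.0
tcp [0.4898 0.1122 0.0276] d mm [  5.4   1.5 -22.6] rot [-0.08 -0.25  0.09] t 5.9167 q [-0.07  0.45  2.    0.37  0.32 -2.19]
```

View pics/c3.png

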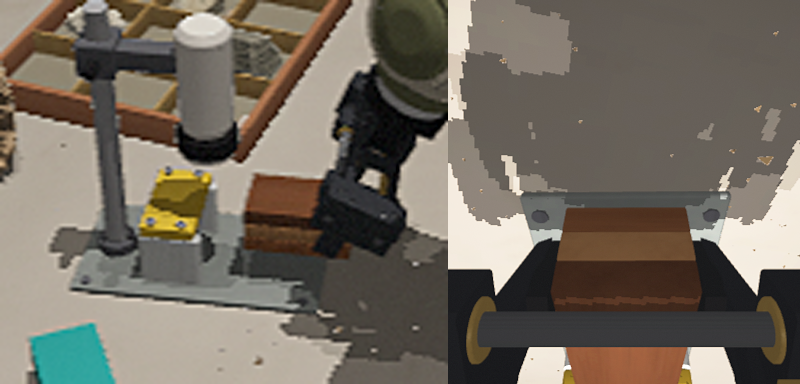

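The wrist view shows the plate's front corners at (153,193) and (363,192), and the block centred between them. In the side view the block is level, just before the toe. I'll use the corners to refine the stand's pose.

```bash
python3 - <<'E'
from h import *
c=K("wrist")
L=ray("wrist",(153,193),.006,c);Rr=ray("wrist",(363,192),.006,c); print(L,Rr,np.linalg.norm(L-Rr)); d=L-Rr; yaw=np.degrees(np.arctan2(d[1],d[0]))-90
ex=Rt(yaw,90)[:,2]; print("yaw",yaw,"O",(L+Rr)/2+.1*ex, "at12",(L+Rr)/2+.1*Rt(12,90)[:,2])
s=r.sense(); R=np.array(s["tool_rot"]); gp=np.array(s["eef_pos"])-.019*R[:,2]; bz=gp[2]-.029
P=np.array([ray("wrist",p,bz,c) for p in((199,208),(318,208))]); print("block end",P,np.linalg.norm(P[0]-P[1]),"grasp",gp)
O=np.array([.583,.132]);E=Rt(12,90)[:2,2];N=np.array([-E[1],E[0]])
for p in(L,Rr,*P,gp): q=p[:2]-O; print((q@E).round(4),(q@N).round(4))
E
```

```text
[0.49493188 0.05073502 0.006     ] [0.46965911 0.16790203 0.006     ] 0.11986168371632114
yaw -167.82786403287417 O [0.38454364 0.08823358 0.006     ] at12 [0.58011026 0.13010969 0.006     ]
block end [[0.4690293  0.07872208 0.03887864]
 [0.45781665 0.13238719 0.03887864]] 0.054823965028091545 grasp [0.47707435 0.10864031 0.06787864]
-0.103 -0.0612
-0.1034 0.0587
-0.1226 -0.0284
-0.1224 0.0264
-0.1085 -0.0008
```

```bash
python3 -m creep '[{"tx":0,"ty":0,"tz":-8,"rx":0,"ry":0,"rz":0,"hand":40},{"tx":0,"ty":0,"tz":-10,"rx":0,"ry":0,"rz":0,"hand":40},{"tx":0,"ty":0,"tz":-8,"rx":0,"ry":0,"rz":0.1,"hand":40},{"tx":0,"ty":0,"tz":-6,"rx":0,"ry":0,"rz":0.1,"hand":40},{"tx":0,"ty":0,"tz":0,"rx":0,"ry":0,"rz":0,"hand":40},{"tx":0,"ty":0,"tz":0,"rx":0,"ry":0,"rz":0,"hand":40}]'
python3 -m creep '[{"tx":7.8,"ty":1.7,"tz":0,"rx":0,"ry":0,"rz":0,"hand":40},{"tx":7.8,"ty":1.7,"tz":0,"rx":0,"ry":0,"rz":0,"hand":40},{"tx":7.8,"ty":1.7,"tz":0,"rx":0,"ry":0,"rz":0,"hand":40},{"tx":3.9,"ty":0.8,"tz":0,"rx":0,"ry":0,"rz":0,"hand":40},{"tx":0,"ty":0,"tz":0,"rx":0,"ry":0,"rz":0,"hand":40},{"tx":0,"ty":0,"tz":0,"rx":0,"ry":0,"rz":0,"hand":40}]'
python3 - <<'E'
from h import *
ex=Rt(12,90)[:,2]; O=np.array([.582,.1315,0])
g=O+ex*(-.033); g[2]=.029+.006+.0015
delta(12.1,24,g)
cv2.imwrite("pics/side4.png",r.read_camera("side")); w=r.read_camera("wrist"); cv2.imwrite("pics/wrist4.png",w)
a=cv2.imread("pics/side4.png")[150:270,160:300]
cv2.imwrite("pics/c4.png",np.hstack([cv2.resize(a,(448,384),interpolation=cv2.INTER_CUBIC),w[:,80:432]]))
E
```

```text
time_s: 6.57
eef_pos: [0.4845, 0.1106, 0.0186]
tool_rot: [[-0.895, -0.209, 0.394], [-0.191, 0.978, 0.086], [-0.403, 0.002, -0.915]]
force: [0.1, 0.2, -1.2]
grip_width: 0.626
grip_force: 30.0
time_s: 7.07
eef_pos: [0.5115, 0.1169, 0.0189]
tool_rot: [[-0.895, -0.21, 0.394], [-0.192, 0.978, 0.087], [-0.404, 0.002, -0.915]]
force: [-0.1, -0.2, -1.2]
grip_width: 0.62
grip_force: 30.0
tcp [0.5573 0.1263 0.0191] d mm [45.8  9.4  0.3] rot [-0.08 -0.21 -0.05] t 7.0667 q [-0.05  0.54  1.95  0.42  0.27 -2.22]
```

View pics/c4.png

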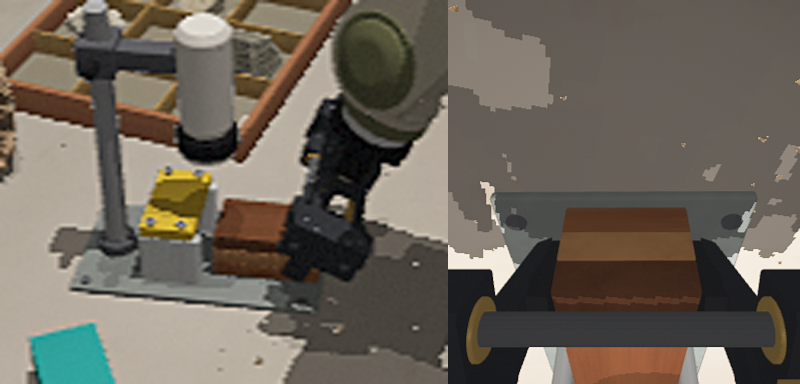

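The block is level and centred on the plate (block middle at column 626, plate middle at 625), with the mouth straight ahead. I'll slide it in while watching the force.

```bash
python3 -m creep '[{"tx":4.9,"ty":1.04,"tz":0,"rx":0,"ry":0,"rz":0,"hand":40},{"tx":4.9,"ty":1.04,"tz":0,"rx":0,"ry":0,"rz":0,"hand":40},{"tx":4.9,"ty":1.04,"tz":0,"rx":0,"ry":0,"rz":0,"hand":40},{"tx":4.9,"ty":1.04,"tz":0,"rx":0,"ry":0,"rz":0,"hand":40},{"tx":0,"ty":0,"tz":0,"rx":0,"ry":0,"rz":0,"hand":40}]'
python3 -m creep '[{"tx":4.9,"ty":1.04,"tz":0,"rx":0,"ry":0,"rz":0,"hand":40},{"tx":4.9,"ty":1.04,"tz":0,"rx":0,"ry":0,"rz":0,"hand":40},{"tx":4.9,"ty":1.04,"tz":0,"rx":0,"ry":0,"rz":0,"hand":40},{"tx":2,"ty":0.4,"tz":0,"rx":0,"ry":0,"rz":0,"hand":40},{"tx":0,"ty":0,"tz":0,"rx":0,"ry":0,"rz":0,"hand":40},{"tx":0,"ty":0,"tz":0,"rx":0,"ry":0,"rz":0,"hand":40}]'
```

```text
time_s: 7.58
eef_pos: [0.5325, 0.1212, 0.0189]
tool_rot: [[-0.894, -0.211, 0.395], [-0.192, 0.978, 0.087], [-0.405, 0.002, -0.914]]
force: [-0.5, -1.0, -0.8]
grip_width: 0.625
grip_force: 30.0
time_s: 8.08
eef_pos: [0.5479, 0.1247, 0.0186]
tool_rot: [[-0.895, -0.211, 0.394], [-0.192, 0.978, 0.087], [-0.404, 0.002, -0.915]]
force: [-0.8, 0.6, -0.8]
grip_width: 0.623
grip_force: 30.0
```

About 9 mm remains. I'll go in 2 mm rows and stop on contact.

```bash
python3 -m creep '[{"tx":2,"ty":0.4,"tz":0,"rx":0,"ry":0,"rz":0,"hand":40},{"tx":2,"ty":0.4,"tz":0,"rx":0,"ry":0,"rz":0,"hand":40},{"tx":1,"ty":0.2,"tz":0,"rx":0,"ry":0,"rz":0,"hand":40},{"tx":0,"ty":0,"tz":0,"rx":0,"ry":0,"rz":0,"hand":40}]'
python3 -m creep '[{"tx":1,"ty":0.2,"tz":0,"rx":0,"ry":0,"rz":0,"hand":40},{"tx":1,"ty":0.2,"tz":0,"rx":0,"ry":0,"rz":0,"hand":40},{"tx":0,"ty":0,"tz":0,"rx":0,"ry":0,"rz":0,"hand":40}]'
python3 -m creep '[{"tx":1,"ty":0.2,"tz":0,"rx":0,"ry":0,"rz":0,"hand":40},{"tx":0.5,"ty":0.1,"tz":0,"rx":0,"ry":0,"rz":0,"hand":40},{"tx":0,"ty":0,"tz":0,"rx":0,"ry":0,"rz":0,"hand":40}]'
```

```text
time_s: 8.42
eef_pos: [0.5532, 0.1257, 0.0188]
tool_rot: [[-0.894, -0.211, 0.394], [-0.192, 0.978, 0.087], [-0.404, 0.002, -0.915]]
force: [-0.0, -0.1, -0.9]
grip_width: 0.621
grip_force: 30.0
time_s: 8.67
eef_pos: [0.5551, 0.1261, 0.0188]
tool_rot: [[-0.894, -0.211, 0.394], [-0.192, 0.978, 0.087], [-0.404, 0.002, -0.915]]
force: [0.8, 0.1, -1.5]
grip_width: 0.619
grip_force: 30.0
time_s: 8.92
eef_pos: [0.5566, 0.1264, 0.0187]
tool_rot: [[-0.895, -0.211, 0.394], [-0.192, 0.978, 0.087], [-0.404, 0.002, -0.915]]
force: [1.2, -0.1, -1.4]
grip_width: 0.623
grip_force: 30.0
```

```bash
python3 -m creep '[{"tx":1,"ty":0.2,"tz":0,"rx":0,"ry":0,"rz":0,"hand":40},{"tx":0,"ty":0,"tz":0,"rx":0,"ry":0,"rz":0,"hand":40}]' | sed -n '2p;4p'
python3 -m creep '[{"tx":1,"ty":0.2,"tz":0,"rx":0,"ry":0,"rz":0,"hand":40},{"tx":0,"ty":0,"tz":0,"rx":0,"ry":0,"rz":0,"hand":40}]'| sed -n '2p;4p'
```

```text
eef_pos: [0.5576, 0.1266, 0.0187]
force: [-0.3, -0.5, -1.0]
eef_pos: [0.5586, 0.1268, 0.0187]
force: [0.0, 0.2, -0.5]
```

```bash
python3 -m creep '[{"tx":1,"ty":0.2,"tz":0,"rx":0,"ry":0,"rz":0,"hand":40},{"tx":0,"ty":0,"tz":0,"rx":0,"ry":0,"rz":0,"hand":40}]' | sed -n '2p;4p'
python3 -m creep '[{"tx":1,"ty":0.2,"tz":0,"rx":0,"ry":0,"rz":0,"hand":40},{"tx":0,"ty":0,"tz":0,"rx":0,"ry":0,"rz":0,"hand":40}]'| sed -n '2p;4p'
python3 - <<'E'
from h import *
w=r.read_camera("wrist"); cv2.imwrite("pics/wrist5.png",w); cv2.imwrite("pics/side5.png",r.read_camera("side"))
E
```

```text
eef_pos: [0.5592, 0.127, 0.0185]
force: [-1.1, 0.4, -0.9]
eef_pos: [0.5592, 0.1271, 0.0181]
force: [-5.9, -3.2, -0.7]
```

Contact at about 6.7 N with no further advance, so the block is home. I'll set it down the last millimetre, open, and back out.

```bash
python3 -m creep '[{"tx":0,"ty":0,"tz":-0.7,"rx":0,"ry":0,"rz":0,"hand":40},{"tx":0,"ty":0,"tz":-0.5,"rx":0,"ry":0,"rz":0,"hand":40},{"tx":0,"ty":0,"tz":0,"rx":0,"ry":0,"rz":0,"hand":40}]'
python3 -m creep '[{"tx":0,"ty":0,"tz":0,"rx":0,"ry":0,"rz":0,"hand":70},{"tx":0,"ty":0,"tz":0,"rx":0,"ry":0,"rz":0,"hand":80},{"tx":0,"ty":0,"tz":0,"rx":0,"ry":0,"rz":0,"hand":80},{"tx":0,"ty":0,"tz":0,"rx":0,"ry":0,"rz":0,"hand":80},{"tx":0,"ty":0,"tz":0,"rx":0,"ry":0,"rz":0,"hand":80}]'
```

```text
time_s: 9.93
eef_pos: [0.5592, 0.1271, 0.017]
tool_rot: [[-0.896, -0.211, 0.392], [-0.192, 0.978, 0.087], [-0.401, 0.003, -0.916]]
force: [-6.2, -3.4, 2.4]
grip_width: 0.62
grip_force: 30.0
time_s: 10.35
eef_pos: [0.5607, 0.1272, 0.0176]
tool_rot: [[-0.894, -0.211, 0.395], [-0.192, 0.978, 0.087], [-0.404, 0.002, -0.915]]
force: [0.2, -0.4, -0.4]
grip_width: 0.91
grip_force: 0.0
```

```bash
python3 -m creep '[{"tx":-5,"ty":-1,"tz":2,"rx":0,"ry":0,"rz":0,"hand":80},{"tx":-9.8,"ty":-2.1,"tz":5,"rx":0,"ry":0,"rz":0,"hand":80},{"tx":-9.8,"ty":-2.1,"tz":7,"rx":0,"ry":0,"rz":0,"hand":80},{"tx":-9.8,"ty":-2.1,"tz":10,"rx":0,"ry":0,"rz":0,"hand":80},{"tx":-9.8,"ty":-2.1,"tz":10,"rx":0,"ry":0,"rz":0,"hand":80},{"tx":-9.8,"ty":-2.1,"tz":10,"rx":0,"ry":0,"rz":0,"hand":80},{"tx":-9.8,"ty":-2.1,"tz":10,"rx":0,"ry":0,"rz":0,"hand":80},{"tx":0,"ty":0,"tz":0,"rx":0,"ry":0,"rz":0,"hand":80}]'
python3 - <<'E'
from h import *
w=r.read_camera("wrist"); s=r.read_camera("side"); cv2.imwrite("pics/wrist6.png",w);cv2.imwrite("pics/side6.png",s)
cv2.imwrite("pics/c6.png",np.hstack([cv2.resize(s[150:270,160:300],(448,384),interpolation=cv2.INTER_CUBIC),w[:,80:432]]))
E
```

```text
time_s: 11.02
eef_pos: [0.4948, 0.1134, 0.0733]
tool_rot: [[-0.894, -0.211, 0.395], [-0.192, 0.978, 0.087], [-0.405, 0.002, -0.914]]
force: [-0.3, -0.2, 0.2]
grip_width: 0.909
grip_force: 0.0
```

View pics/c6.png

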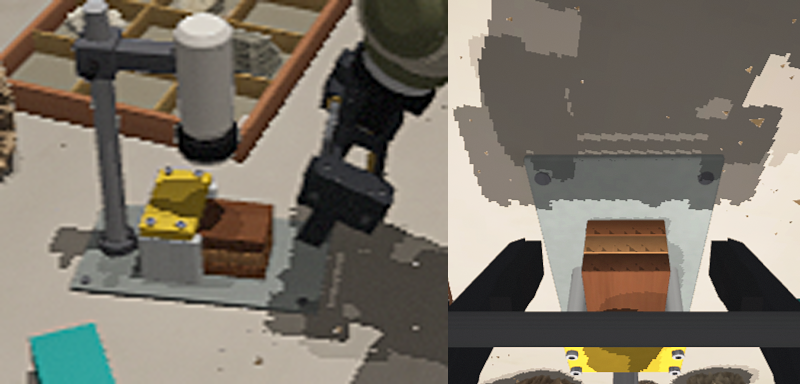

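The block sits level under the toe, dark layer up, and the gripper is clear. The near bottom edge runs about (218,221)-(301,221) in wrist pixels, and the plate's front edge is at row 156. I'll check the depth.

```bash
python3 - <<'E'
from h import *
c=K("wrist")
A,B=[ray("wrist",p,.006,c) for p in((157,156),(356,156))]; P,Q=[ray("wrist",p,.006,c) for p in((218,221),(301,221))]
d=(B-A)/np.linalg.norm(B-A); n=np.array([d[1],-d[0],0]); M=(A+B)/2
print(np.linalg.norm(B-A),np.linalg.norm(P-Q)); 
for p in(P,Q): print("from front edge",(p-M)@n,"lat",(p-M)@d)
P,Q=[ray("wrist",p,.051,c) for p in((214.5,271),(302.5,271))]; print(np.linalg.norm(P-Q),(P-M)@n,(Q-M)@n,((P+Q)/2-M)@d)
E
```

```text
0.1191288744232688 0.058720341971607234
from front edge 0.05584394283775168 lat -0.02735751183313884
from front edge 0.05587114783413519 lat 0.03136282383646262
0.05292558375587133 0.052367473918431905 0.05241790766699213 0.0011661078843601706
```

```bash
python3 -c "
from cell import r
print(r.finish_job())"
```

```text
the job is handed in; nothing more can be done
None
```

The block is in the holder, dark layer up, level and square against the back stop (firm contact felt there; the last picture puts it about 1–2 mm off centre), the gripper is clear, and the job was handed in at about 11 s; the hand-in returned no verdict.

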